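Check the paint film on a plaque with a thickness probe

ROBOT

A 7-joint arm with a two-finger parallel gripper is mounted at the origin on the work surface. World frame = base frame: x ahead of the robot, y to its left, z up, the work surface at z = 0. Lengths are in m, angles in degrees, forces in N, time in s.
With the tool pointing down it reaches from about 0.35 to 0.9 m from the base axis. Payload 7.2 kg.
Tool frame: the origin (TCP) lies at the very end of the fingers, on their centre line; the grasp point (between the pads) lies 19 mm behind it; z points along the fingers, y is the line along which they close (so a half turn about z gives the same grasp; the last joint's range is limited). The gripper opens to 85 mm and grips with 20 to 120 N. Pads are 22 mm wide; open, the fingers measure 114 mm over their backs; the gripper's body (76 mm by 85 mm) begins 54 mm behind the grasp point. The pads swing forward as they close: fully open they stand 13 mm farther back than shut.
Start: joints at [71.723, 23.554, -0.728, 91.456, 0.321, 64.991, -4.71], TCP at [0.155, -0.605, 0.231] pointing down, gripper open.
Joint ranges: [-169.25, 169.25], [-16.82, 113.86], [-84.01, 82.57], [7.8, 145.47], [-59.2, 239.2], [7.22, 106.19], [-163.78, 163.78]. Speed limits (degrees/s): [136.94, 136.94, 172.46, 172.46, 180, 180, 180].

INTERFACE

Orientations are given as [roll, pitch, yaw] about the fixed x, y, z axes, in that order (R = Rz(yaw) Ry(pitch) Rx(roll)).
In Python, from bench import env gives the robot as it stands.
- The arm moves only by the tool arm_command, never from a script. Its arguments are lists of equal length, an entry for each row: "xyz": the shift along the tool's x, y, z in cm, a list of three; "twist": the turn about the tool's z in degrees. In form: {"xyz": [[dx, dy, dz], ...], "twist": [twist, ...]}. A call has 1 to 10 rows; each row is the pose to reach, as a shift and turn from the pose commanded when the call began, along the tool's axes at that moment; what a row does not reach only later rows make up. A row lasts 1/8 s, in which the tool goes at most 62.5 mm and 10.7 degrees, less where a joint would pass 70% of its speed; a pose out of reach is approached as far as the arm can. A call with a gripper value outside its range is refused whole. "fingers" is the closure, from -1 (fully open) to 1 (shut), set as the call begins (left out, the last holds). The fingers move at their own pace and stop on an object; "squeeze" is the grip in N (left out, the last holds). Time passes only in rows, so rows that repeat a pose let the fingers close. It gives the time, the measured TCP pose, the force, the opening and the grip force at its end, in the units of the state.
- env.get_obs(): the state, without advancing time (a new reading comes with each control period).
- env.read_camera(name): name is "side" or "top" or "wrist"; returns the picture (480x640x3 uint8, red, green, blue); there is no depth.
- env.get_calibration(name): a dict with "mtx" (3x3 intrinsics, pixels), "camera_from_world" (4x4, takes a point from world to camera coordinates). Camera axes: x right, y up, looking along -z (the intrinsics and any distortion apply to the point x, -y, -z); pixel columns grow to the right and rows downward; lengths in m; the calibration is good to about 2 mm. A picture is of the moment at which its call begins: read the wrist's pose just before it. get_calibration takes no time and is no camera call; for the wrist camera it gives the pose at the moment of the call.
- env.close_job(): hands the job in; it is judged then, once.
Trained networks look in the newest picture that a camera, given by its name, has taken for a name from the list of things; names that differ only in an ending like _2 or _b are one class to them, and where a whole thing is asked for, a point or a joint stands for the part that bears it (a point fixed in the world has none). Each returns a list of dicts, best first, with "conf" (0 to 1); they miss things now and then, are a little off and sometimes report something else, mostly with a low value. They report only what shows in the picture. A call takes as long as a camera call.
- env.search_frame(name, camera): "bbox" ([left, top, right, bottom] as shares, 0 to 1, of the picture: columns of its width, rows of its height, round what is visible of it).
- env.pinpoint(name, camera): "xy" ([column, row] as shares, 0 to 1, of the picture: columns of its width, rows of its height: a listed point, or the origin of a listed thing).
The state is a dict: "t": time; "joint_pos": joint angles; "qvel": joint speeds; "tau": joint torques, N m; "eef_pos": TCP position; "ee_rot": TCP orientation; "ft_force": force on the tool from outside, world axes, zero at the start; "wrist_torque": the same for the moment, N m; "width": finger opening in m; "grip_force": force on a finger pad.
Only numpy, scipy, OpenCV 4.12 (cv2) and the standard library are available. Lean on these libraries where they do the work, as an engineer would, in place of code of your own. Each camera call takes 0.05 s, during which the arm holds its last target. There are 200 camera calls.

TASK

Check the paint thickness on the plaque: press the big round key of the gauge to switch it on, let it come up, then press the square key to zero it (not the narrow bar key). Then lift the pen-shaped probe out of its holder block and hold its sprung brass tip inside the ring drawn on the plaque, with the probe square to the plaque's sloping face and pressed gently so that the tip is pushed about half-way in. Finish while still holding the probe there in the gripper, with the other things on the bench left standing where they are and the easel's slope unchanged.

Things in the scene. Friction and masses are not known exactly. Their poses are not given: they have to be found in the camera images.
- gauge: Grey bench gauge, a flat box 130 (x) x 190 (y) x 50 mm high, fixed. Origin: centre of its underside; z up, -x is its front. A screen lies on the far (+x) half of the top, up to 54 mm high; three white keys in a row on the near half at x = -34 mm: round key at y = +55, square key at y = 0, bar key at y = -55 mm.
- key_round_top (a point): Centre of the top face of the round key (32 mm diameter), 59 mm above the bench, 9 mm proud of the gauge; moves with the key.
- key_square_top (a point): Centre of the top face of the square key (22 x 22 mm), 59 mm above the bench, 9 mm proud; moves with the key.
- key_round (a joint): Travel of the round key in m: 0 up, 0.005 fully down. Sprung: starts to move at 1 N, fully down takes 5 N. Counts as pressed beyond 0.0035.
- key_square (a joint): Travel of the square key, as for the round key.
- key_bar (a joint): Travel of the narrow bar key (34 x 10 mm), same spring; to be left alone.
- holder: Aluminium probe holder, a fixed block 70 x 70 x 75 mm high with a vertical round through hole 25 mm wide in its centre. Origin: centre of its underside.
- probe: Pen-shaped probe, 135 g (varies), hanging tip down in the holder by its collar, origin then 30 mm above the bench. Own z along it, away from the tip. Origin: on the axis at the lower end of its steel tube; tube 20 mm diameter, z = 0 to 45 mm; collar 36 mm, 45 to 51 mm; black round grip 24 mm, 51 to 125 mm (end). The sprung brass tip, 8 mm diameter, stands 16 mm out of the tube when free.
- probe_tip (a point): Centre of the end face of the brass tip; 16 mm below the probe's origin when free, moves with the tip.
- plunger (a joint): How far the brass tip is pushed into the probe, in m: 0 free, 0.010 fully in. Spring: 1.05 N to start, 350 N/m after that, 4.5 N fully in.
- plaque: Easel table with a white plaque, 125 (x) x 140 (y) x 12 mm, low dark frame, blue bird relief up to 5 mm high along the middle. Own z: normal of the face, pointing out; own x up the slope. Origin on its hinge at the low edge, 47 mm above the bench; the face is the plane z = 22 mm, plaque x = 1 to 126, y = -70 to 70 mm. Sloped 14 to 30 degrees; a stiff friction hinge (5 N m) keeps the slope.
- ring_mark (a point): Centre of the ring drawn on the plaque's face (20 mm diameter, thin dark line), at x = +79.5, y = +42, z = 22 mm in the plaque's frame; the face is flat and bare within 20 mm of it. A square mark at y = -42 mm is not the one.
- easel: Dark steel base of the easel, 150 x 170 mm, fixed. Origin: centre of its underside; -x is its front, the low edge of the plaque.
- figurine_a: Bystander: painted figurine, 48 mm wide, 140 mm high. Origin under its centre.
- figurine_b: Bystander: painted figurine, 42 mm wide, 120 mm high. Origin under its centre.
- paint_can: Bystander: red paint can, 84 mm diameter, 100 mm high. Origin under its centre.
- steel_cup: Bystander: steel cup, 60 mm diameter, 65 mm high, between robot and holder. Origin under its centre.
- paint_bottle: Bystander: red bottle, 60 mm diameter, 160 mm high, at the left. Origin under its centre.
- varnish_jar: Bystander: amber jar, 68 mm diameter, 85 mm high, at the right. Origin under its centre.

How it is judged (in metres and radians):
On the way, in this order (a step that is already met when the one before it is completed fails the run):
1. the round key is pressed, the square key is up (value of joint key_round above 0.0035 m and value of joint key_square below 0.001 m), for 0.05 s.
2. the square key is pressed, the round key is up again (value of joint key_square above 0.0035 m and value of joint key_round below 0.001 m), for 0.05 s.
3. the probe is lifted out of the holder in the gripper (z of probe in the frame of holder above 0.1 m and contact force between the fingers and probe above 1 N), for 0.1 s.
At the end, for the whole second after the job is handed in: The gripper still holds the probe at rest: tip within 8 mm of the ring's centre, axis within 0.15 rad of the plaque's normal, tip pushed in 2 to 8.5 mm and pressing the plaque with 0.8 to 6 N, clear of the holder; both keys up; slope unchanged; bystanders upright within 30 mm of their start (distance between probe_tip and ring_mark below 0.008 m and angle between the z axis of probe and the z axis of plaque, either way round below 0.15 rad and z of probe in the frame of plaque above 0.022 m and value of joint plunger between 0.002 and 0.0085 m and contact force between probe and plaque between 0.8 and 6 N and contact force between the fingers and probe above 1 N and contact force between probe and holder below 0.1 N and distance of ring_mark from where it was at the start of the episode below 0.01 m and linear speed of probe below 0.02 m/s and value of joint each of key_round, key_square below 0.001 m and distance of each of figurine_a, figurine_b, paint_can, steel_cup, paint_bottle, varnish_jar from where it was at the start of the episode below 0.03 m and angle between each of figurine_a, figurine_b, paint_can, steel_cup, paint_bottle, varnish_jar's own z axis and vertical below 0.3 rad); the arm keeps its last pose, push and grip.
It fails at once if the bar key is pressed (value of joint key_bar above 0.0025 m).
It fails at once if the probe is pressed hard on the plaque (over 15 N) (contact force between probe and plaque above 15 N).
It fails at once if the easel's slope is changed (ring moved over 10 mm) (distance of ring_mark from where it was at the start of the episode above 0.01 m).
It fails at once if a bystander is pushed over 30 mm or knocked over (distance of any of figurine_a, figurine_b, paint_can, steel_cup, paint_bottle, varnish_jar from where it was at the start of the episode above 0.03 m or angle between any of figurine_a, figurine_b, paint_can, steel_cup, paint_bottle, varnish_jar's own z axis and vertical above 0.5 rad).
It also fails if it takes over 54 s, if anything falls off the work surface, if the arm or the gripper's body presses on something with over 40 N, if the wrist force passes 120 N, or if a joint passes its speed limit or range.

## Working session

There is one attempt and no reset: what is moved stays moved. The work goes in short steps, Python scripts to look and compute and a tool call to move; the robot and the scene stay as the last step left them, time stands still between calls to the robot, and variables do not carry over. Pictures are saved under pics/ and viewed, at most 14 in all, crops included, and the job is handed in when it is done.

Besides the shell and the picture viewer there is one more tool, called as a command line: name --pt "numbers of a row" for each row, then --argument value for the rest. arm_command: Moves the arm, as the interface text tells. Its arguments: {"type":"object","properties":{"xyz":{"type":"array","items":{"type":"array","items":{"type":"number"}}},"twist":{"type":"array","items":{"type":"number"}},"fingers":{"type":"number"},"squeeze":{"type":"number"}},"required":["xyz","twist"]}

```bash
mkdir -p pics; ls; cat > h.py <<'E'
from bench import env
import numpy as np, cv2
from scipy.spatial.transform import Rotation as R
def ray(cam,xy,C=None):
    C=C or env.get_calibration(cam); K=np.array(C["mtx"]);T=np.array(C["camera_from_world"])
    u=np.array([xy[0]*640,xy[1]*480,1.]); d=np.linalg.inv(K)@u; d=d*[1,-1,-1]
    return -T[:3,:3].T@T[:3,3], T[:3,:3].T@d
def atz(cam,xy,z):
    o,d=ray(cam,xy); return o+d*(z-o[2])/d[2]
def tri(pairs):
    A=0;b=0
    for c,xy in pairs:
        o,d=ray(c,xy);d=d/np.linalg.norm(d);P=np.eye(3)-np.outer(d,d);A=A+P;b=b+P@o
    return np.linalg.solve(A,b)
def shot(cam,f):
    cv2.imwrite("pics/"+f,env.read_camera(cam)[:,:,::-1])
E
python3 - <<'E'
from h import *
np.set_printoptions(precision=4,suppress=True)
o=env.get_obs();print(o)
for c in("side","top"):
    C=env.get_calibration(c);print(c,ray(c,(.5,.5))[0],C.keys(),np.array(C["mtx"])[0])
    shot(c,c+"0.png")
Z=dict(key_round_top=.059,key_square_top=.059,gauge=0,holder=0,probe=.03,plaque=.047,ring_mark=.1,easel=0,figurine_a=0,paint_can=0,steel_cup=0,paint_bottle=0,varnish_jar=0)
for n,z in Z.items():
    for c in("top","side"):
        for r in env.pinpoint(n,c)[:3]: print(n,c,round(r["conf"],2),np.array(r["xy"])*[640,480],atz(c,r["xy"],z)[:2])
E
```

```text
pics
{'t': 0.0, 'joint_pos': array([71.7234, 23.5995, -0.7289, 91.5052,  0.3214, 64.9912, -4.7104]), 'qvel': array([-0.0194,  0.0456,  0.0375,  0.0295,  0.019 ,  0.001 ,  0.0963]), 'tau': array([ -0.0011, -60.0629,   0.6815, -29.9411,   0.0137,   0.0106,
         0.    ]), 'eef_pos': array([ 0.1549, -0.605 ,  0.2305]), 'ee_rot': array([-179.9064,    0.007 ,   14.3704]), 'ft_force': array([0.4106, 0.0459, 1.0044]), 'wrist_torque': array([-0.024 , -0.0067,  0.027 ]), 'grip_force': 0.0, 'width': 0.08514195566219311}
side [0.2102 1.2589 1.1672] dict_keys(['mtx', 'camera_from_world']) [593.0944   0.     324.1134]
top [ 0.3693 -0.0131  1.5827] dict_keys(['mtx', 'camera_from_world']) [559.6616   0.     314.8029]
key_round_top top 0.55 [183.808 287.52 ] [0.4732 0.3444]
key_round_top side 0.56 [321.28 347.28] [0.4739 0.337 ]
key_square_top top 0.38 [206.272 286.896] [0.4741 0.2833]
gauge top 0.68 [210.304 276.288] [0.5081 0.2839]
gauge side 0.73 [316.48  343.584] [0.5034 0.2795]
holder top 0.79 [300.608 239.424] [0.6108 0.0271]
holder top 0.59 [385.088 203.808] [ 0.7119 -0.2176]
holder side 0
[... 805 characters left out ...]
232.    327.024] [0.735  0.2879]
paint_can side 0.54 [398.016 218.784] [ 0.4009 -0.3127]
steel_cup top 0.69 [324.8   302.496] [ 0.4304 -0.0395]
steel_cup top 0.55 [499.904 292.608] [ 0.4524 -0.5336]
steel_cup side 0.8 [370.368 270.192] [ 0.4324 -0.0388]
steel_cup side 0.32 [396.992 218.4  ] [ 0.4046 -0.3138]
steel_cup side 0.18 [328.576 429.504] [0.4042 0.5157]
paint_bottle top 0.56 [127.616 312.816] [0.408  0.5145]
paint_bottle side 0.96 [326.272 428.112] [0.4102 0.5137]
varnish_jar top 0.74 [498.816 292.224] [ 0.4536 -0.5306]
varnish_jar top 0.66 [288.576 192.912] [0.7474 0.0609]
varnish_jar top 0.32 [184.192 288.   ] [0.4758 0.3572]
varnish_jar side 0.7 [396.672 183.12 ] [ 0.4448 -0.5204]
```

View pics/top0.png

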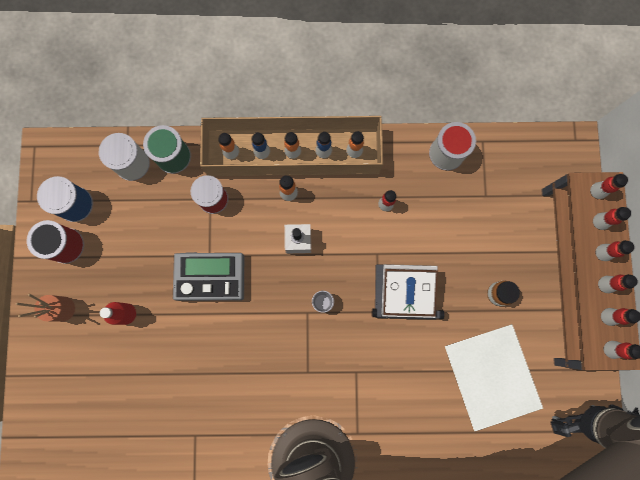

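View pics/side0.png

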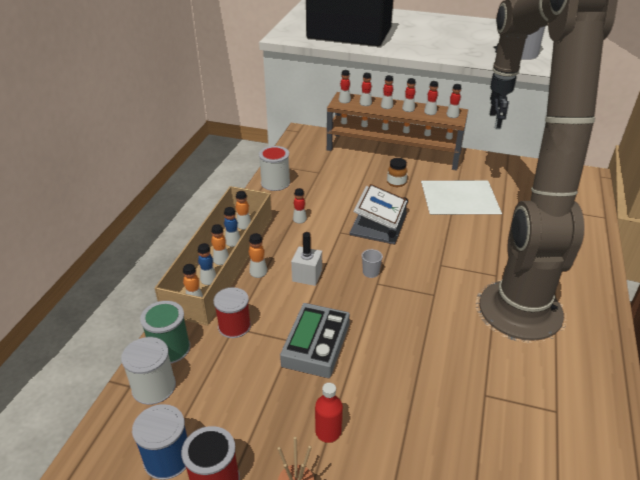

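The top view shows round/square/bar keys at about (186,288), (207,288), (228,288). The holder is at (298,238), the ring at (394,286) and the square mark at (426,287). The side view agrees, with the probe standing in the holder at (306,260). Next I need the wrist camera's offset and the triangulated points.

```bash
python3 - <<'E'
from h import *
np.set_printoptions(precision=4,suppress=True)
o=env.get_obs();C=env.get_calibration("wrist");T=np.array(C["camera_from_world"])
Rt=R.from_euler("xyz",o["ee_rot"],degrees=True).as_matrix()
c,_=ray("wrist",(.5,.5));print("cam in tool",Rt.T@(c-o["eef_pos"]),"axis",Rt.T@(-T[2,:3]),C["mtx"])
t=lambda a,b:tri([("top",np.array(a)/[640,480]),("side",np.array(b)/[640,480])])
print("ring",t((392.9,289),(375.4,209)),"org",t((405.6,315.1),(397.4,217.1)),"rk",t((183.8,287.5),(321.3,347.3)))
E
```

```text
cam in tool [ 0.0856 -0.0007 -0.1422] axis [-0.3292  0.0002  0.9442] [[374.1332   0.     329.4334]
 [  0.     374.1332 245.0297]
 [  0.       0.       1.    ]]
ring [ 0.4615 -0.2195  0.0913] org [ 0.3944 -0.2578  0.0471] rk [0.4725 0.3428 0.0658]
```

arm_command --pt "4 -2.7 -0.5" --pt "8.5 -5.8 -1" --pt "13 -8.8 -1" --pt "17.5 -11.8 -1.5" --pt "22 -15 -2" --pt "26.5 -18 -2" --pt "31 -21 -2" --pt "35 -24 -2" --pt "38 -25.8 -2" --pt "38 -25.8 -2" --twist '[1,3,5,7,9,11,13,14.4,14.4,14.4]' --fingers 1

```text
t: 2.65
eef_pos: [0.4612, -0.2584, 0.2514]
ee_rot: [-180.0, -0.1, 0.3]
ft_force: [-0.5, -1.1, -0.2]
width: -0.0002
grip_force: 0.0
```

```bash
python3 - <<'E'
from h import *
np.set_printoptions(precision=4,suppress=True)
o=env.get_obs();print(o["t"],o["eef_pos"],o["ee_rot"],o["width"])
shot("wrist","w1.png")
for n,z in (("ring_mark",.093),("plaque",.047),("easel",0)):
    for r in env.pinpoint(n,"wrist")[:2]: print(n,r["conf"],np.array(r["xy"])*[640,480],atz("wrist",r["xy"],z))
E
```

```text
2.65 [ 0.4612 -0.2584  0.2514] [-179.9507   -0.0571    0.2748] -0.0002301148650074674
ring_mark 0.64 [286.976 215.52 ] [ 0.4654 -0.2258  0.093 ]
plaque 0.85 [336.192 275.088] [ 0.3909 -0.2683  0.047 ]
plaque 0.71 [290.816 211.296] [ 0.4571 -0.2249  0.047 ]
easel 0.91 [336.32  200.688] [ 0.4567 -0.2693  0.    ]
```

View pics/w1.png

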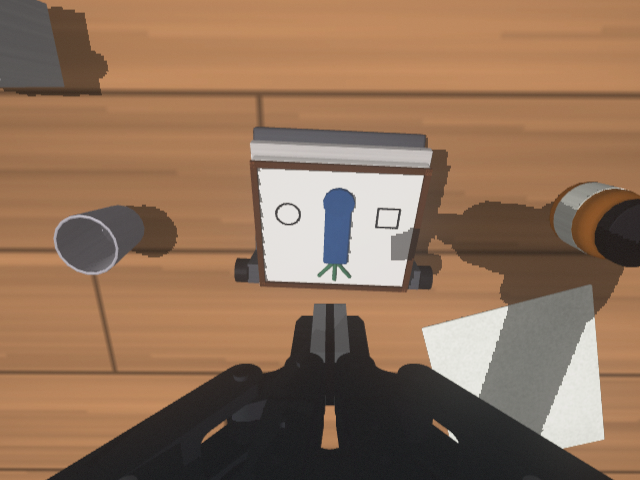

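The wrist view shows the ring at (288,214), the square mark at (388,218), and the white face corners near (258,168), (424,176), (405,290), (266,283). Next I'll fit the plaque pose.

```bash
cat > fit.py <<'E'
from h import *
from scipy.optimize import least_squares
np.set_printoptions(precision=4,suppress=True)
def proj(C,P):
    K=np.array(C["mtx"]);T=np.array(C["camera_from_world"]);p=(P@T[:3,:3].T+T[:3,3])*[1,-1,-1]
    q=p@K.T; return q[:,:2]/q[:,2:]
def blobs(img,box):
    x0,y0,x1,y1=box; g=cv2.cvtColor(img,cv2.COLOR_RGB2GRAY)[y0:y1,x0:x1]
    g=cv2.resize(g,None,fx=4,fy=4,interpolation=cv2.INTER_CUBIC)
    m=(g<140).astype(np.uint8); n,l,s,c=cv2.connectedComponentsWithStats(m)
    # centre of each component's bounding box
    return [((s[i,0]+s[i,2]/2)/4+x0-.5,(s[i,1]+s[i,3]/2)/4+y0-.5,s[i,2]/4,s[i,3]/4) for i in range(1,n) if s[i,2]>12]
def face(p,L):
    M=R.from_euler("ZY",[p[2],-p[3]]).as_matrix(); return np.array([p[0],p[1],.047])+L@M.T
def fit(obs,C):  # obs: list of (cam,kind,pixels)
    def res(p):
        r=[]
        for c,k,px,w in obs:
            if k=="marks": L=np.array([[.0795,.042,.022],[.0795,-.042,.022]])
            else: L=np.array([[.0635+p[4],p[5],.022],[.0635+p[4],-p[5],.022],[.0635-p[4],-p[5],.022],[.0635-p[4],p[5],.022]])
            r.append(w*(proj(C[c],face(p,L))-px).ravel())
        return np.r_[np.concatenate(r),(p[:2]-[.394,-.262])/.01]
    return least_squares(res,[.394,-.262,0,np.radians(20),.058,.066])
E
python3 - <<'E'
from fit import *
w=cv2.imread("pics/w1.png")[:,:,::-1];t=cv2.imread("pics/top0.png")[:,:,::-1]
print(blobs(w,(270,195,310,235)),blobs(w,(370,202,407,235)));print(blobs(t,(388,280,401,293)),blobs(t,(420,281,432,293)))
cv2.imwrite("pics/tc.png",cv2.resize(t[255:325,365:450,::-1],None,fx=6,fy=6,interpolation=cv2.INTER_CUBIC))
C={c:env.get_calibration(c) for c in("top","side","wrist")}
A=[("wrist","marks",np.array([[288,214],[388,218]]),1),("wrist","cor",np.array([[258,168],[424,176],[405,290],[266,283]]),1)]
s=fit(A,C);p=s.x;print(p,np.degrees(p[2:4]),s.fun.round(1))
P=face(p,np.array([[.0795,.042,.022]]));print(P)
for c in("top","side"):print(c,proj(C[c],P),proj(C[c],face(p,np.array([[.0795,-.042,.022]]))))
import json;json.dump({k:np.array(v["camera_from_world"]).tolist() for k,v in C.items()},open("c1.json","w"))
E
```

```text
[(np.float64(287.375), np.float64(213.625), np.float64(25.75), np.float64(22.25))] [(np.float64(387.5), np.float64(218.125), np.float64(26.0), np.float64(21.25)), (np.float64(401.125), np.float64(233.125), np.float64(10.75), np.float64(2.75))]
[(np.float64(394.125), np.float64(289.0), np.float64(3.75), np.float64(1.0))] [(np.float64(427.5), np.float64(283.625), np.float64(3.5), np.float64(1.75)), (np.float64(427.75), np.float64(289.875), np.float64(3.5), np.float64(1.25))]
[ 0.3867 -0.2665 -0.0451  0.1835  0.0564  0.0665] [-2.5869 10.513 ] [ 1.7  1.  -0.3  1.   0.4 -0.   0.  -1.  -0.7 -1.5 -1.3  0.2 -0.7 -0.4]
[[ 0.4627 -0.2279  0.0831]]
top [[395.5186 288.3405]] [[426.9382 289.3931]]
side [[375.7427 209.5944]] [[382.4556 195.0952]]
```

View pics/tc.png

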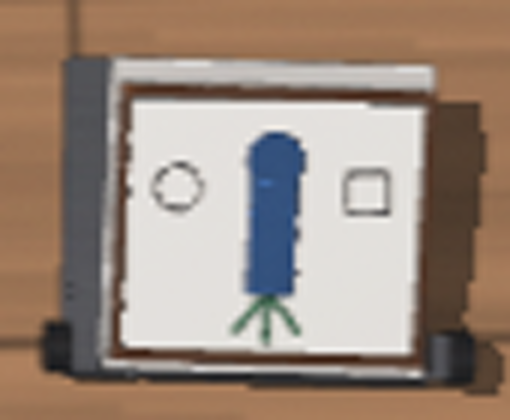

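In the zoomed top view the ring centre is at (394.7,286.2) and the square mark at (426.2,287). A second wrist view will pin down the slope.

arm_command --pt "-4 0 0" --pt "-8 0 0" --pt "-11 0 0" --pt "-11 0 0" --pt "-11 0 0" --twist '[0,0,0,0,0]'

```text
t: 3.48
eef_pos: [0.3494, -0.2618, 0.2517]
ee_rot: [180.0, -0.1, -0.1]
ft_force: [0.2, 0.2, 0.9]
width: -0.0001
grip_force: 0.0
```

```bash
python3 - <<'E'
from fit import *
o=env.get_obs();print(o["t"],o["eef_pos"],o["ee_rot"])
C2=env.get_calibration("wrist");im=env.read_camera("wrist");cv2.imwrite("pics/w2.png",im[:,:,::-1])
for r in env.pinpoint("ring_mark","wrist")[:3]: print(r["conf"],np.array(r["xy"])*[640,480])
import json;json.dump(np.array(C2["camera_from_world"]).tolist(),open("c2.json","w"))
E
```

```text
3.475 [ 0.3494 -0.2618  0.2517] [179.9651  -0.0599  -0.115 ]
0.97 [275.2  66. ]
```

View pics/w2.png

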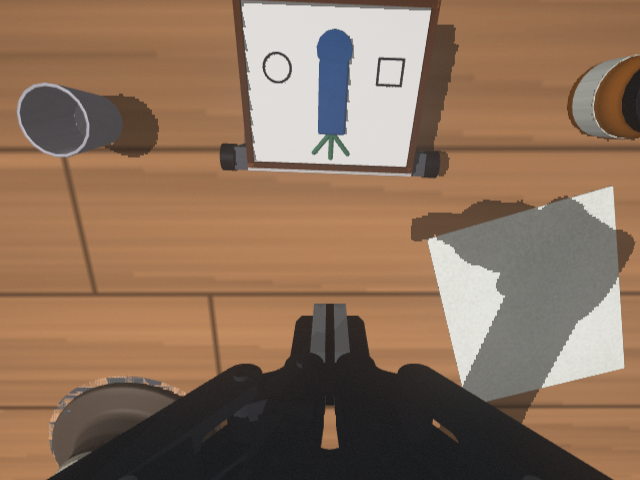

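In the second view the ring is at (277,67.5), the square mark at (390.5,72.5), and the corners at (243,3), (432,10), (408,167), (252,161).

```bash
python3 - <<'E'
from fit import *
import json
C={c:env.get_calibration(c) for c in("top","side","wrist")}
K=C["wrist"]["mtx"];C["w1"]=dict(mtx=K,camera_from_world=json.load(open("c1.json"))["wrist"]);C["w2"]=dict(mtx=K,camera_from_world=json.load(open("c2.json")))
im=cv2.imread("pics/w2.png")[:,:,::-1];print([b for bx in((255,45,300,90),(370,50,410,95)) for b in blobs(im,bx)])
a=np.array
M=[("w1","marks",a([[287.8,213.9],[387.8,218]]),1),("w2","marks",a([[277,67.3],[390.5,72.3]]),1),("top","marks",a([[394.67,286.2],[426.2,287]]),1.)]
for wc,names in((.0,""),(.3,"all"),(.3,"sides")):
    Q=M+[("w1","cor",a([[258,168],[424,176],[405,290],[266,283]]),wc),("w2","cor",a([[243,3],[432,10],[408,167],[252,161]]),wc),("top","cor",a([[132,98],[426,106],[416,355],[122,349]])/6+[365,255],wc)]
    if names=="sides": Q=Q[:3]+Q[3:5]
    s=fit(Q,C);p=s.x;print(p,np.degrees(p[2:4]),"ring",face(p,a([[.0795,.042,.022]]))[0],s.fun[:12].round(1))
# free 3D triangulation of ring, square
for i in(0,1):
    A=0;b=0
    for c,_,px,_ in M:
        T=a(C[c]["camera_from_world"]);d=np.linalg.inv(a(C[c]["mtx"]))@[*px[i],1]*[1,-1,-1];d=T[:3,:3].T@d;d/=np.linalg.norm(d);o=-T[:3,:3].T@T[:3,3];P=np.eye(3)-np.outer(d,d);A=A+P;b=b+P@o
    print("tri",np.linalg.solve(A,b))
E
```

```text
[(np.float64(276.75), np.float64(67.0), np.float64(29.5), np.float64(31.5)), (np.float64(390.0), np.float64(71.875), np.float64(29.5), np.float64(29.75))]
[ 0.398  -0.2636 -0.0434  0.342   0.058   0.066 ] [-2.4856 19.5954] ring [ 0.4672 -0.2245  0.0944] [-3.7 -0.7 -1.9 -0.8  1.6  0.5  3.2  0.7  0.1  0.2  0.3  0.4]
[ 0.3964 -0.2637 -0.0422  0.3164  0.0569  0.0644] [-2.4186 18.1263] ring [ 0.4668 -0.2247  0.0926] [-3.3 -0.8 -2.  -1.   2.2  1.4  3.   1.4  0.1  0.4  0.2  0.5]
[ 0.3964 -0.2637 -0.0424  0.3167  0.0569  0.0644] [-2.4317 18.147 ] ring [ 0.4669 -0.2247  0.0927] [-3.3 -0.8 -2.  -1.   2.2  1.4  3.   1.4  0.1  0.4  0.2  0.5]
tri [ 0.4673 -0.2251  0.0947]
tri [ 0.464  -0.3073  0.0983]
```

```bash
cat > fit2.py <<'E'
from fit import *
import json
a=np.array
def tm(p,r):
    T=np.eye(4);T[:3,:3]=R.from_euler("xyz",r,degrees=True).as_matrix();T[:3,3]=p;return T
C={c:env.get_calibration(c) for c in("top","side","wrist")}
K=C["wrist"]["mtx"];c2=a(json.load(open("c2.json")))
X=c2@tm([.3494,-.2618,.2517],[179.9651,-.0599,-.115])
C["w2"]=dict(mtx=K,camera_from_world=c2)
C["w1"]=dict(mtx=K,camera_from_world=X@np.linalg.inv(tm([.4612,-.2584,.2514],[-179.9507,-.0571,.2748])))
M=[("w1","marks",a([[287.8,213.9],[387.8,218]]),1),("w2","marks",a([[277,67.3],[390.3,72.2]]),1),("top","marks",a([[394.67,286.2],[426.2,287]]),1.)]
E
python3 - <<'E'
from fit2 import *
for wc in(.0,.3,1):
    Q=M+[("w1","cor",a([[258,168],[424,176],[405,290],[266,283]]),wc),("w2","cor",a([[243,3],[432,10],[408,167],[252,161]]),wc)]
    s=fit(Q,C);p=s.x;print(p,np.degrees(p[2:4]),"ring",face(p,a([[.0795,.042,.022]]))[0],s.fun[:12].round(1))
print("top only z=.093",atz("top",a([394.67,286.2])/[640,480],.093),"w2",(lambda C:ray("wrist",a([277,67.3])/[640,480],C))(C["w2"]))
print("side ring reproj",proj(C["side"],face(p,a([[.0795,.042,.022]]))))
E
```

```text
[ 0.3956 -0.2619 -0.04    0.2675  0.058   0.066 ] [-2.2943 15.3245] ring [ 0.4681 -0.2228  0.0892] [ 0.1  0.   0.1  0.2  0.1  0.   0.  -0.2 -0.8 -0.  -0.8  0.1]
[ 0.3949 -0.2621 -0.0394  0.2541  0.0566  0.0654] [-2.2603 14.5565] ring [ 0.4679 -0.2229  0.0883] [ 0.4  0.   0.1  0.2  0.5  0.5 -0.   0.2 -0.8  0.1 -0.8  0.2]
[ 0.3934 -0.2625 -0.0392  0.2363  0.0568  0.0657] [-2.2437 13.5378] ring [ 0.4672 -0.2233  0.087 ] [ 1.1  0.4  0.3  0.6  1.3  1.8  0.2  1.4 -0.7  0.4 -0.7  0.5]
top only z=.093 [ 0.4678 -0.2244  0.093 ] w2 (array([ 0.4347, -0.2611,  0.3939]), array([ 0.1209,  0.1386, -1.1007]))
side ring reproj [[374.1016 209.1619]]
```

arm_command --pt "1 -4 0" --pt "2 -10 0" --pt "3 -16 0" --pt "4.5 -22 0" --pt "6 -28 0" --pt "7.5 -34 0" --pt "9 -40 0" --pt "10 -46 0" --pt "11 -51 0" --pt "11 -54 0" --twist '[0,0,0,0,0,0,0,0,0,0]'

```text
t: 4.82
eef_pos: [0.4596, 0.2824, 0.2507]
ee_rot: [-179.9, 0.1, 0.1]
ft_force: [0.3, -0.7, 0.2]
width: 0.0001
grip_force: 0.0
```

arm_command --pt "0 0 0" --pt "0 0 0" --pt "0 0 0" --twist '[0,0,0]'

```text
t: 5.2
eef_pos: [0.4599, 0.2776, 0.2512]
ee_rot: [180.0, -0.0, -0.1]
ft_force: [0.4, 0.4, 0.7]
width: 0.0003
grip_force: 0.0
```

```bash
python3 - <<'E'
from h import *
np.set_printoptions(precision=4,suppress=True)
o=env.get_obs();print(o["t"],o["eef_pos"],o["ee_rot"],o["qvel"].max())
shot("wrist","w3.png")
for n,z in (("key_round_top",.059),("key_square_top",.059),("gauge",0)):
    for r in env.pinpoint(n,"wrist")[:2]: print(n,r["conf"],np.array(r["xy"])*[640,480],atz("wrist",r["xy"],z))
E
```

```text
5.2 [0.4599 0.2776 0.2512] [179.9624  -0.0011  -0.1227] 0.1756455027592054
key_round_top 0.7 [111.424 249.216] [0.4251 0.4856 0.059 ]
key_round_top 0.69 [260.416 204.288] [0.4683 0.3413 0.059 ]
key_square_top 0.8 [318.976 201.12 ] [0.471 0.288 0.059]
gauge 0.71 [322.496 157.392] [0.5037 0.2857 0.    ]
```

View pics/w3.png

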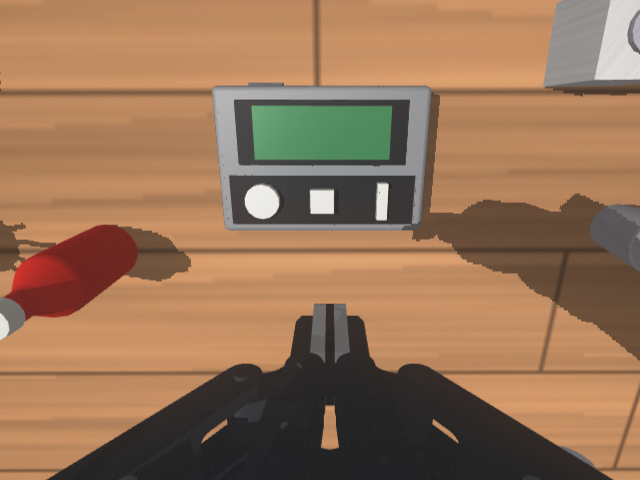

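Wrist view: round key at (262,201), square at (321.5,200), bar at (382,201), with nothing unexpected nearby. That puts round at about (0.471,0.340) and square at about (0.471,0.286).

arm_command --pt "0.5 -4 2" --pt "1.1 -6.2 7" --pt "1.1 -6.2 13" --pt "1.1 -6.2 17" --pt "1.1 -6.2 18.6" --pt "1.1 -6.2 18.6" --pt "1.1 -6.2 18.6" --twist '[0,0,0,0,0,0,0]'

```text
t: 6.28
eef_pos: [0.4715, 0.3416, 0.0672]
ee_rot: [-179.9, -0.1, -0.0]
ft_force: [0.3, -0.0, -0.3]
width: 0.0004
grip_force: 0.0
```

arm_command --pt "0 0 0.5" --pt "0 0 0.9" --pt "0 0 1.2" --pt "0 0 1.3" --pt "0 0 1.3" --pt "0 0 1.3" --twist '[0,0,0,0,0,0]'

```text
t: 7.02
eef_pos: [0.4712, 0.3411, 0.0539]
ee_rot: [-180.0, -0.1, -0.0]
ft_force: [-2.5, -3.0, 14.0]
width: -0.0
grip_force: 7.5
```

arm_command --pt "0 0 -2" --pt "0 0.5 -3" --pt "0 3 -3" --pt "0 5.5 -3" --pt "0 5.5 -2" --pt "0 5.5 -1.2" --pt "0 5.5 -1.2" --pt "0 5.5 -1.2" --pt "0 5.5 -1.2" --pt "0 5.5 -1.2" --twist '[0,0,0,0,0,0,0,0,0,0]'

```text
t: 8.28
eef_pos: [0.4705, 0.2861, 0.0645]
ee_rot: [-180.0, -0.0, -0.0]
ft_force: [-1.1, -0.1, -0.3]
width: 0.0
grip_force: 0.0
```

arm_command --pt "0 0 0.5" --pt "0 0 0.9" --pt "0 0 1.2" --pt "0 0 1.2" --pt "0 0 1.2" --pt "0 0 1.2" --twist '[0,0,0,0,0,0]'

```text
t: 9.02
eef_pos: [0.4708, 0.286, 0.0538]
ee_rot: [180.0, -0.1, -0.0]
ft_force: [-4.1, -3.3, 18.3]
width: 0.0001
grip_force: 9.4
```

arm_command --pt "0 0 -5" --pt "0 0 -11" --pt "2 4 -17" --pt "4 9 -22" --pt "7 14 -22.8" --pt "10 19 -22.8" --pt "12 23 -22.8" --pt "12 25.5 -22.8" --pt "12 25.5 -22.8" --pt "12 25.5 -22.8" --twist '[0,0,0,1,2,2.3,2.3,2.3,2.3,2.3]' --fingers -1

```text
t: 10.28
eef_pos: [0.5899, 0.0322, 0.2801]
ee_rot: [-180.0, 0.0, -2.2]
ft_force: [-0.2, 0.7, -0.3]
width: 0.0851
grip_force: 0.0
```

```bash
python3 - <<'E'
from h import *
np.set_printoptions(precision=4,suppress=True)
env.read_camera("wrist")
o=env.get_obs();print(o["t"],o["eef_pos"],o["ee_rot"],o["width"])
shot("wrist","w4.png")
for n,z in (("probe",.03),("holder",0)):
    for r in env.pinpoint(n,"wrist")[:2]: print(n,r["conf"],np.array(r["xy"])*[640,480],atz("wrist",r["xy"],z))
C=env.get_calibration("wrist")
from fit import proj
for p in((.611,.03,.155),(.611,.03,.075),(.576,-.005,.075),(.646,.065,.075)):print(p,proj(C,np.array([p])))
E
```

```text
10.325 [0.59   0.0326 0.2803] [-179.9586    0.0088   -2.1997] 0.0853118099251481
probe 0.93 [327.424 185.808] [0.6048 0.0349 0.03  ]
holder 0.61 [328.128 179.424] [0.6067 0.0338 0.    ]
(0.611, 0.03, 0.155) [[332.4857 207.8602]]
(0.611, 0.03, 0.075) [[331.8016 187.7241]]
(0.576, -0.005, 0.075) [[369.4301 222.4253]]
(0.646, 0.065, 0.075) [[291.7118 150.753 ]]
```

View pics/w4.png

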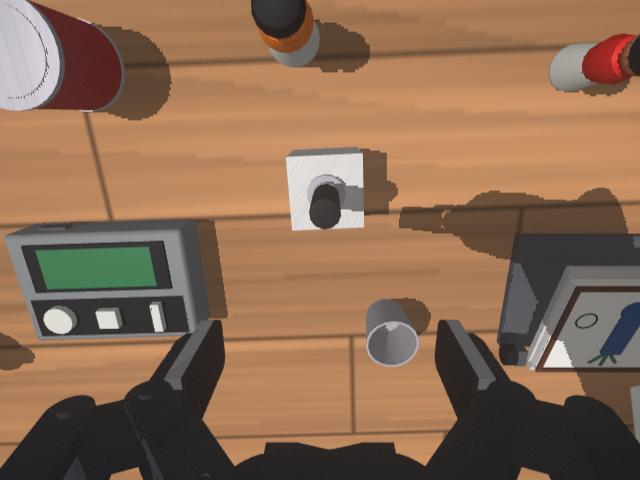

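The holder's top face centre is at (326,191) and the probe's end at (324.5,212). That puts the axis at about (0.608, 0.0355). I'll descend and grip at 20 N.

arm_command --pt "1.8 -0.3 3" --pt "1.8 -0.3 8" --pt "1.8 -0.3 13" --pt "1.8 -0.3 16" --pt "1.8 -0.3 17.1" --pt "1.8 -0.3 17.1" --pt "1.8 -0.3 17.1" --twist '[0,0,0,0,0,0,0]'

```text
t: 11.35
eef_pos: [0.6095, 0.0334, 0.1109]
ee_rot: [-180.0, -0.1, -2.3]
ft_force: [1.0, -0.2, -0.4]
width: 0.0856
grip_force: 0.0
```

arm_command --pt "0 0 0" --pt "0 0 0" --pt "0 0 0" --pt "0 0 0" --pt "0 0 0" --pt "0 0 0" --pt "0 0 0" --pt "0 0 0" --twist '[0,0,0,0,0,0,0,0]' --fingers 1 --squeeze 20

```text
t: 12.35
eef_pos: [0.6086, 0.0331, 0.1094]
ee_rot: [-180.0, -0.0, -2.3]
ft_force: [-0.4, 0.8, 2.2]
width: 0.0235
grip_force: 22.0
```

arm_command --pt "0 0 -1" --pt "0 0 -2.5" --pt "0 0 -3.8" --pt "0 0 -3.8" --pt "0 0 -3.8" --twist '[0,0,0,0,0]'

```text
t: 12.98
eef_pos: [0.6084, 0.0329, 0.1473]
ee_rot: [180.0, -0.0, -2.3]
ft_force: [-0.6, 1.5, -0.7]
width: 0.0232
grip_force: 21.8
```

arm_command --pt "-0.4 0 0" --pt "-0.8 0 0.05" --pt "-1.2 0 0.1" --pt "-1.6 0 0.15" --pt "-2.0 0 0.2" --pt "-2.4 0 0.28" --pt "-2.8 0 0.35" --pt "-2.8 0 0.35" --pt "-2.8 0 0.35" --twist '[0,0,0,0,0,0,0,0,0]'

```text
t: 14.1
eef_pos: [0.5802, 0.0342, 0.1437]
ee_rot: [-180.0, 0.0, -2.3]
ft_force: [2.3, 3.6, 1.0]
width: 0.0235
grip_force: 22.9
```

```bash
python3 - <<'E'
from h import *
np.set_printoptions(precision=4,suppress=True)
o=env.get_obs();print(o["t"],o["eef_pos"],o["ft_force"],o["wrist_torque"],o["width"])
s=env.read_camera("side")[190:310,250:370,::-1];w=env.read_camera("wrist")[:,:,::-1]
b=np.hstack([cv2.resize(s,(360,360),interpolation=cv2.INTER_CUBIC),cv2.resize(w,(430,360))[:, :]])
cv2.imwrite("pics/p5.png",b)
E
```

```text
14.1 [0.5802 0.0342 0.1437] [2.2555 3.5947 0.9653] [ 0.755  -0.5316  0.0799] 0.023533743270098235
```

View pics/p5.png

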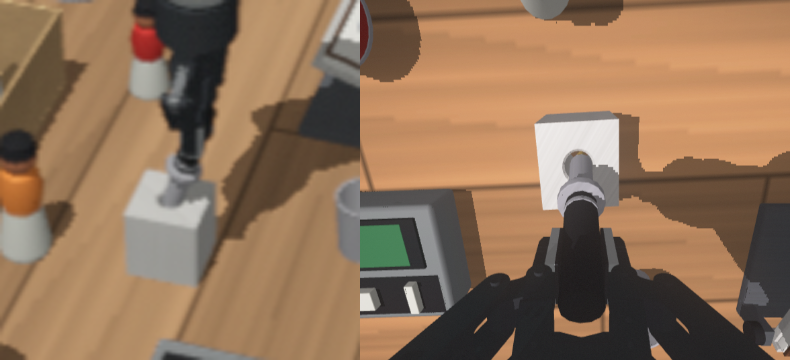

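The probe has pivoted in the grip by about 15°, with its tip towards +x. Next I firm up the grip, lift along the probe's axis and measure.

arm_command --pt "0 0 0" --pt "0 0 0" --pt "-0.6 0 -2" --pt "-1.4 0 -5" --pt "-2.2 0 -8" --pt "-2.7 0 -10" --pt "-2.7 0 -10" --pt "-2.7 0 -10" --pt "-2.7 0 -10" --twist '[0,0,0,0,0,0,0,0,0]' --squeeze 40

```text
t: 15.32
eef_pos: [0.553, 0.0349, 0.2425]
ee_rot: [180.0, 0.1, -2.3]
ft_force: [0.1, -0.1, -1.6]
width: 0.0228
grip_force: 39.9
```

```bash
python3 - <<'E'
from h import *
np.set_printoptions(precision=4,suppress=True)
ims={c:env.read_camera(c) for c in("wrist","side","top")}
o=env.get_obs();print(o["t"],o["eef_pos"],o["ee_rot"],o["ft_force"],o["wrist_torque"],o["width"])
Rt=R.from_euler("xyz",o["ee_rot"],degrees=True).as_matrix()
for n in("probe","probe_tip"):
    pr=[]
    for c in("wrist","side","top"):
        for r in env.pinpoint(n,c)[:1]: print(n,c,r["conf"],np.array(r["xy"])*[640,480]); pr.append((c,r["xy"]))
    for q in (pr,pr[:2]):
        if len(q)>1: P=tri(q);print(P,"tool",Rt.T@(P-o["eef_pos"]))
w=ims["wrist"][:,:,::-1][180:440,170:490];s=ims["side"][:,:,::-1]
cv2.imwrite("pics/side6.png",s);cv2.imwrite("pics/w6full.png",ims["wrist"][:,:,::-1])
cv2.imwrite("pics/w6.png",cv2.resize(w,None,fx=2.4,fy=2.3,interpolation=cv2.INTER_CUBIC))
E
```

```text
15.475 [0.5533 0.0352 0.243 ] [-179.9976    0.0776   -2.3229] [-0.2962 -0.0944 -1.4997] [ 0.0341 -0.042   0.0036] 0.022855065593438185
probe wrist 0.96 [329.728 218.688]
probe side 0.68 [315.712 343.824]
[ 0.5204  0.0645 -0.2161] tool [-0.0334 -0.0279  0.4591]
[ 0.5204  0.0645 -0.2161] tool [-0.0334 -0.0279  0.4591]
probe_tip wrist 0.57 [328.576 207.984]
```

View pics/w6.png

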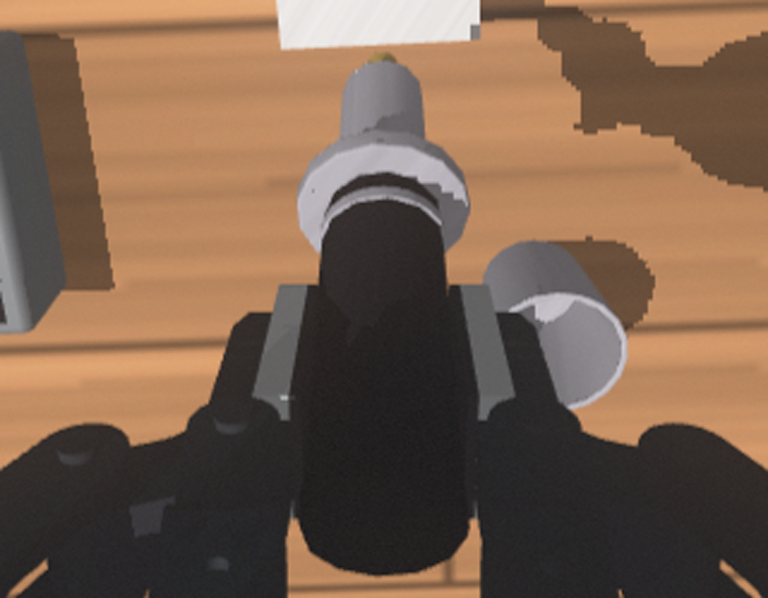

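The wrist crop shows the probe tilted in the pads' plane. The tube end outline is at row 205, the collar's far rim at row 239, and the grip end at row 430. I'll fit the tilt and grasp position to these.

```bash
cat > tilt.py <<'E'
from fit import *
def toolpts(q,s,r):
    th,g,x0=q  # probe z axis in tool frame: (-sin th,0,-cos th)
    az=np.array([-np.sin(th),0,-np.cos(th)]);ax=np.array([np.cos(th),0,-np.sin(th)]);ay=np.array([0,1.,0])
    f=np.linspace(0,2*np.pi,73)[:,None]
    return np.array([x0,0,-.019])+(s-g)*az+r*(np.cos(f)*ax+np.sin(f)*ay)
E
cat > t1.py <<'E'
from tilt import *
C=env.get_calibration("wrist");o=env.get_obs()
Rt=R.from_euler("xyz",o["ee_rot"],degrees=True).as_matrix()
pj=lambda P:proj(C,P@Rt.T+o["eef_pos"])
def ob(q):
    tube=pj(toolpts(q,0,.010));col=np.vstack([pj(toolpts(q,s,.018)) for s in(.045,.051)]);end=pj(toolpts(q,.125,.012))
    return np.array([tube[:,1].min(),col[:,1].min(),end[:,1].max(),np.ptp(col[:,0]),pj(toolpts(q,-.016,.004))[:,1].min()])
m=np.array([205.2,238.7,430,71.,202.5])
for w in([1,1,.5,0.3,1],[1,1,.0,0.3,1],[1,1,.5,0,0]):
    s=least_squares(lambda q:np.r_[(ob(q)-m)*w,(q[2])/.002],[.27,.098,0]);print(np.degrees(s.x[0]),s.x[1:],ob(s.x)-m)
for g in(.098,):
    for th in(12,14,16,18):print(th,ob([np.radians(th),g,0])-m)
E
python3 t1.py
```

```text
15.730107073001866 [ 0.1017 -0.0035] [ 1.0974 -1.6871  1.6207  1.0359 -0.1532]
16.055575371220954 [ 0.0955 -0.0007] [ 0.8842 -0.3181 13.3732  3.5265 -0.6153]
15.835227149616353 [ 0.1017 -0.0035] [ 0.9313 -1.7159  1.7461  1.0495 -0.3584]
12 [7.551  0.5906 3.7583 1.9939 7.5823]
14 [ 2.6558 -2.0308  4.1718  2.3614  2.0693]
16 [-2.2228 -4.5863  4.4636  2.7516 -3.4434]
18 [-7.0846 -7.0729  4.6358  3.1647 -8.9568]
```

arm_command --pt "-2 4 0" --pt "-3.5 9 0" --pt "-5.5 14 0" --pt "-7.5 19 0" --pt "-9.5 23.5 0" --pt "-11 26.1 0.5" --pt "-11 26.1 2" --pt "-11 26.1 3.5" --pt "-11 26.1 3.5" --pt "-11 26.1 3.5" --twist '[0,0,0,0,0,0,0,0,0,0]'

```text
t: 17.02
eef_pos: [0.4336, -0.2202, 0.2089]
ee_rot: [-180.0, -0.0, -2.2]
ft_force: [0.3, 0.2, -0.6]
width: 0.0229
grip_force: 39.9
```

```bash
python3 - <<'E'
from tilt import *
env.read_camera("wrist");o=env.get_obs();C=env.get_calibration("wrist");im=env.read_camera("wrist")
print(o["t"],o["eef_pos"],o["ee_rot"],o["ft_force"])
Rt=R.from_euler("xyz",o["ee_rot"],degrees=True).as_matrix()
P=np.array([[.468,-.223,.0888],[.4615,-.2227,.113]]);print("ring expected",proj(C,P[:1]))
for q in([.2745,.1017,-.0035],[.28,.0955,-.0007]):
    t=o["eef_pos"]+Rt@toolpts(q,-.016,0)[0];print("tip",t,proj(C,t[None]))
cv2.imwrite("pics/w7full.png",im[:,:,::-1])
cv2.imwrite("pics/w7.png",cv2.resize(im[100:340,170:490,::-1],None,fx=2.4,fy=2.4,interpolation=cv2.INTER_CUBIC))
E
```

```text
17.075 [ 0.4336 -0.2204  0.2091] [-179.9992   -0.0296   -2.2465] [-0.1458 -0.5655 -1.1551]
ring expected [[332.1723 191.0239]]
tip [ 0.4621 -0.2216  0.1148] [[330.5897 207.9362]]
tip [ 0.4638 -0.2216  0.121 ] [[330.6252 207.5786]]
```

View pics/w7.png

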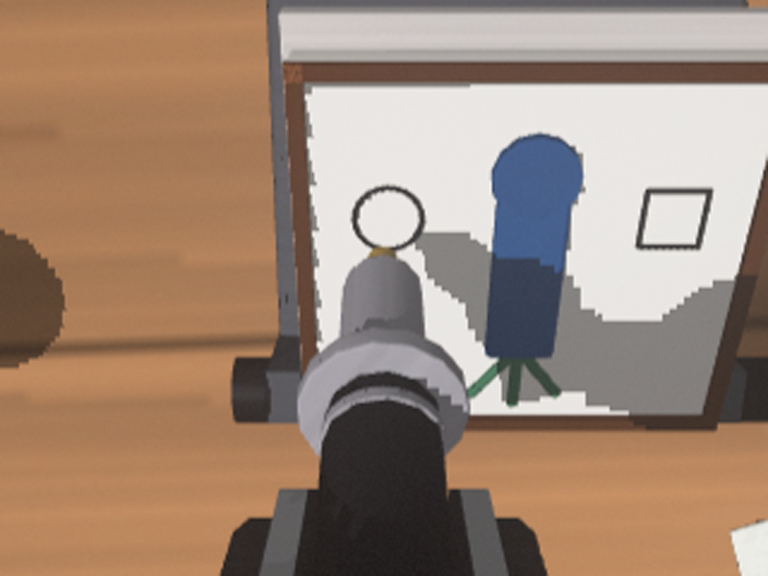

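The ring centre is at (331.7,190.8), and the fit predicted (332.2,191.0). The brass tip is at (329,204), just short of the ring and a bit to its left. I'll close in.

arm_command --pt "0.1 0.1 0.7" --pt "0.2 0.2 1.4" --pt "0.3 0.2 2.1" --pt "0.3 0.2 2.1" --pt "0.3 0.2 2.1" --pt "0.3 0.2 2.1" --twist '[0,0,0,0,0,0]'

```text
t: 17.88
eef_pos: [0.436, -0.2233, 0.188]
ee_rot: [180.0, -0.0, -2.3]
ft_force: [-0.9, -0.3, -1.2]
width: 0.0233
grip_force: 39.9
```

```bash
cat > look.py <<'E'
import sys
from tilt import *
o=env.get_obs();C=env.get_calibration("wrist");im=env.read_camera("wrist");f=[o["ft_force"]]
for i in range(3): env.read_camera("wrist");f.append(env.get_obs()["ft_force"])
print(o["t"],o["eef_pos"],o["ee_rot"],np.mean(f,0),o["width"])
Rt=R.from_euler("xyz",o["ee_rot"],degrees=True).as_matrix();ring=np.array([.468,-.223,.0888])
M=R.from_euler("ZY",[-.04,-np.radians(15)]).as_matrix()
print("ring px",proj(C,ring[None]))
for q in([.2745,.1017,-.0035],[.28,.0955,-.0007]):
    t=o["eef_pos"]+Rt@toolpts(q,-.016,0)[0];print("tip",t,proj(C,t[None]),"rel plaque mm",M.T@(t-ring)*1e3)
cv2.imwrite("pics/%s.png"%sys.argv[1],cv2.resize(im[140:290,230:430,::-1],None,fx=4,fy=4,interpolation=cv2.INTER_CUBIC))
E
python3 look.py w8
```

```text
17.875 [ 0.436  -0.2233  0.188 ] [179.9879  -0.0215  -2.3287] [-0.4387 -0.2185 -1.1174] 0.023254842124135564
ring px [[328.1504 200.9166]]
tip [ 0.4644 -0.2244  0.0937] [[330.5686 207.8915]] rel plaque mm [-2.1028 -1.5691  5.6747]
tip [ 0.4661 -0.2245  0.0999] [[330.6034 207.533 ]] rel plaque mm [ 1.1342 -1.5689 11.1602]
```

View pics/w8.png

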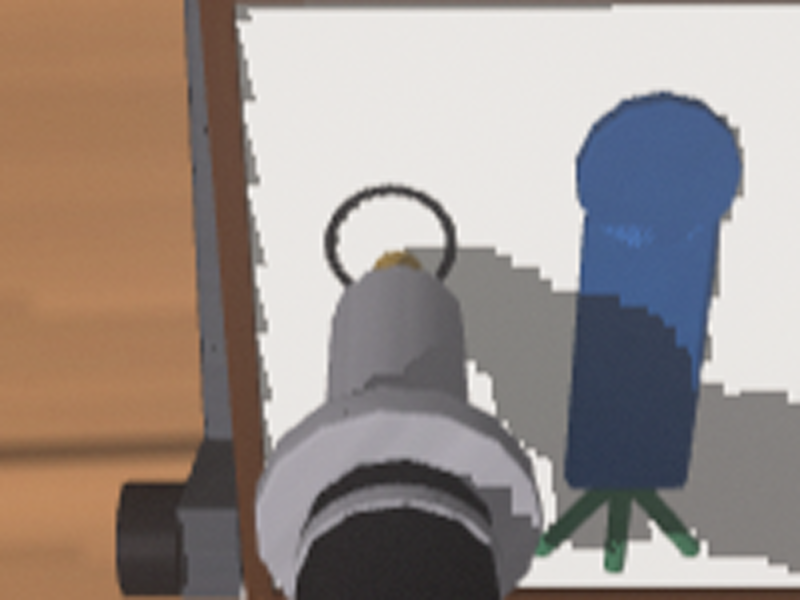

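The ring centre is at (327.8,200) and the tip at (329.5,204), about 8 mm above the face. I'll advance slowly along the normal and watch the force.

arm_command --pt "0.1 0 0.3" --pt "0.2 -0.1 0.6" --pt "0.2 -0.1 0.8" --pt "0.25 -0.1 1.0" --pt "0.25 -0.1 1.0" --pt "0.25 -0.1 1.0" --twist '[0,0,0,0,0,0]'

```text
t: 18.82
eef_pos: [0.4386, -0.2222, 0.1779]
ee_rot: [-180.0, -0.0, -2.3]
ft_force: [0.4, 0.5, 0.9]
width: 0.023
grip_force: 40.1
```

```bash
python3 look.py w9
```

```text
18.825 [ 0.4386 -0.2222  0.1779] [-179.9973   -0.0124   -2.3214] [0.16   1.0949 0.5034] 0.02298111383069855
ring px [[330.0308 208.2262]]
tip [ 0.467  -0.2233  0.0836] [[330.6043 207.8968]] rel plaque mm [-2.3343 -0.3809 -4.7269]
tip [ 0.4687 -0.2234  0.0898] [[330.6399 207.5384]] rel plaque mm [ 0.9036 -0.3821  0.7581]
```

arm_command --pt "0.03 0 0.1" --pt "0.05 0 0.2" --pt "0.08 0 0.3" --pt "0.08 0 0.3" --pt "0.08 0 0.3" --twist '[0,0,0,0,0]'

```text
t: 19.65
eef_pos: [0.4393, -0.2223, 0.1749]
ee_rot: [180.0, -0.0, -2.3]
ft_force: [0.1, 1.2, 0.9]
width: 0.0231
grip_force: 40.3
```

```bash
python3 look.py w10; python3 - <<'E'
from h import *
f=[]
for i in range(10): env.read_camera("wrist");f.append(env.get_obs()["ft_force"])
print(np.mean(f,0),np.std(f,0))
E
```

```text
19.65 [ 0.4393 -0.2223  0.1749] [179.9959  -0.008   -2.3254] [0.1191 1.4798 1.6815] 0.023141316285489443
ring px [[329.8597 210.5097]]
tip [ 0.4677 -0.2235  0.0806] [[330.6301 207.8669]] rel plaque mm [-2.4058 -0.5115 -7.8686]
tip [ 0.4694 -0.2236  0.0867] [[330.6659 207.5082]] rel plaque mm [ 0.8325 -0.5121 -2.3838]
[0.27043391 1.59251023 1.71706536] [0.50398234 0.57593264 0.53780273]
```

View pics/w10.png

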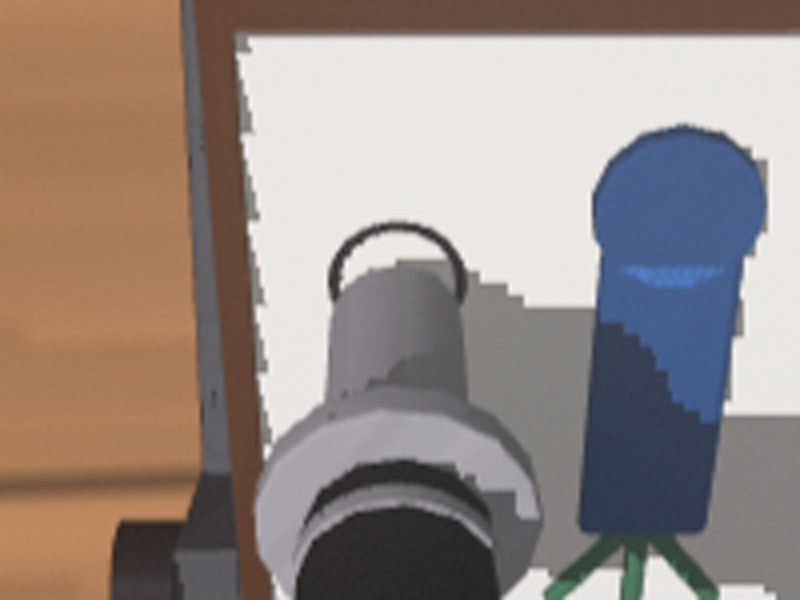

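The ring is centred round the tube axis (tube and ring both at column 329.5, ring centre at row ~210). The push is about 2.8 N above the no-contact baseline, so the tip is about half-way in. The ring is where it was expected, so the slope is unchanged. Handing in.

```bash
python3 -c "
from bench import env
print(env.close_job())"
```

```text
the job is handed in; nothing more can be done
None
```

The job is handed in with no verdict returned: I pressed the round key and then the square key, and finished holding the probe on the ring about half-way in, at about 2.8 N and within about 1° of square (8.6° allowed), as estimated from the cameras and wrist force.

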